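# Set up the jar-labelling cradle and hold its sprung tailstock open

## Task

The labelling cradle is to be set for the small jars: slide the end stop along its rail by its finger grip until its pointer stands on the middle one of the three long lines of the rule. Then take the tailstock's pull knob, draw the sprung rod out of its sleeve just until the dark ring mark comes out at the sleeve's mouth, and hold it there so that I can lay the first jar in: finish while still holding the knob, without letting the rod go back. Leave the waiting jars and the label roll standing where they are.

Things in the scene. Friction and masses are not known exactly. Their poses are not given: they have to be found in the camera images.
- label_jig: Jar-labelling cradle fixed to the table. Origin on the table; y runs along it from the sprung tailstock (-y end) to the end stop, x away from the robot. Grey base: x -95 to +60 mm, y -165 to +185 mm, top z = 14 mm, with two rubber rollers along y; rail and rule at its front edge. Tailstock housing: lying cylinder, 39 mm thick, x = 0, y = -103 to -161 mm, axis z = 68 mm. All of it below z = 94 mm.
- stop_grip (a point): Grasp point in the end stop's upright black finger grip: a fin 14 mm thick along the cradle's y, 22 mm wide along x, from z = 42 to 84 mm; this point is on its middle axis at z = 70 mm. The carriage under it (top z = 44 mm) reaches 20 mm to either side along y. The stop disc (top z = 93 mm) begins 35 mm from it towards +x, so take it from above, fingers closing along the cradle's y.
- stop_pointer (a point): Tip of the end stop's steel pointer, just above the rule; it moves with the end stop.
- middle_line (a point): Middle of the middle one of the three long black lines of the rule (lines 30 mm apart, 16 mm long, across the rule; short ticks lie between them), at z = 16 mm. Fixed to the cradle. The end stop is set when its pointer has the same y as this in the cradle's frame.
- end_stop (a joint): Position of the end stop on its rail, m: 0 at its inner end, growing along the cradle's +y, to 0.115 at its outer end. It stands on the inner, middle and outer long line at 0.015, 0.045 and 0.075. It starts farther out than the outer line. Friction of about 2 N; it stays where it is left.
- pull_knob: Black spool-shaped pull knob on the rod's outer (-y) end. Origin at the middle of its waist on the rod's axis, 68 mm above the table; axes as the cradle's. Waist 19 mm in diameter, 28 mm long along y; at its -y end a flange of 31 mm diameter to pull against, at its +y end one of 25 mm, then the sleeve. Take it from above, fingers closing along the cradle's x. It moves with the rod.
- sleeve_mouth (a point): Middle of the outer end of the steel guide sleeve (20 mm diameter) out of which the rod (12 mm diameter) is drawn; fixed to the cradle, at y = -176 mm, z = 68 mm in its frame.
- tail_rod (a joint): How far the tailstock rod is drawn out, m: 0 home, growing as the knob is pulled along the cradle's -y, end of travel 0.058. The dark ring mark, 3 mm wide, is hidden in the sleeve at first; it begins to show at 0.037 and has just come fully out at 0.040. An inner spring pulls it home with 3 N at 0 and 11 N at 0.040 (200 N/m).
- jar_a: Waiting jar, 68 mm in diameter, 118 mm high, upright on the table behind the cradle (+x side), origin at the centre of its underside. To be left alone.
- jar_b: Second waiting jar, the same size, beside the first. To be left alone.
- label_roll: Roll of blank labels, 84 mm in diameter, 45 mm high, on the table behind the cradle; origin at the centre of its underside. To be left alone.

How it is judged:
By the outcome, as a careful person would: the job done as asked, in the order asked, and still so for the second after the job is handed in, while the arm keeps its last pose, push and grip.
It also fails if it takes over 48 s, if anything falls off the work surface, if the arm or the gripper's body presses on something with over 40 N, if the wrist force passes 120 N, or if a joint passes its speed limit or range.

## Robot

A 6-joint arm with a two-finger parallel gripper is mounted at the origin on a cart in front of the work surface, level with it; the furniture and walls round the work are solid. World frame = base frame: x ahead of the robot, y to its left, z up, the work surface at z = 0. Lengths are in m, angles in rad, forces in N, time in s.
With the tool pointing down it reaches from about 0.35 to 0.775 m from the base axis. Payload 5.5 kg.
Tool frame: the origin (TCP) lies midway between the tips of the shut fingers; the grasp point (between the pads) lies grip_point_offset behind it (grip_point_offset is the distance from the TCP to the grasp point, in m); z points along the fingers, y is the direction in which the jaws open and shut (so a half turn about z gives the same grasp; the last joint's range is limited). The gripper opens to 85 mm and grips with 20 to 120 N. Pads are 22 mm wide; open, the fingers measure 114 mm over their backs; the gripper's body (76 mm by 85 mm) begins 54 mm behind the grasp point. The pads swing forward as they close: fully open they stand 13 mm farther back than shut.
Start: joints at [1.102, 0.313, 0.046, 1.304, 0, 1.431], TCP at [0.186, 0.544, 0.231] pointing down, gripper open.
Joint ranges: [-2.76, 2.76], [-0.86, 1.69], [-1.03, 1.26], [-2.2, 2.34], [-1.47, 1.5], [-3.14, 3.14]. Speed limits (rad/s): [2.57, 2.57, 3.14, 3.14, 3.14, 3.14].

## Interface

Orientations are given as a unit quaternion [w, x, y, z].
In Python, from workcell import * gives the robot as it stands.
- The arm moves only by the tool send_rows, never from a script. Its argument "series" is one flat list of numbers, 7 for each row, row after row: the shift along the tool's x, y, z in cm, then the turn, a rotation vector about the tool's x, y, z in degrees, then the opening, from 0 (shut) to 1 (fully open). A call has 1 to 10 rows; each row is the pose to reach, as a shift and turn from the pose commanded when the call began, along the tool's axes at that moment; what a row does not reach only later rows make up. A row lasts 1/12 s, in which the tool goes at most 41.7 mm and 7.16 degrees, less where a joint would pass 70% of its speed; a pose out of reach is approached as far as the arm can. A call with a gripper value outside its range is refused whole. The fingers move at their own pace and stop on an object; "newtons" is the grip in N (left out, the last holds). Time passes only in rows, so rows that repeat a pose let the fingers close. It gives the time, the measured TCP pose, the force and the opening at its end, in the units of the state.
- get_state(): the state, without advancing time (a new reading comes with each control period).
- read_camera(name): name is "side" or "top"; returns the picture (384x512x3 uint8, blue, green, red); there is no depth.
- camera_info(name): a dict with "K" (3x3 intrinsics, pixels), "xyz" and "attitude" of the camera in the world. Camera axes: x right, y down, z forward; pixel columns grow to the right and rows downward; lengths in m; the calibration is good to about 2 mm. A picture is of the moment at which its call begins. camera_info takes no time and is no camera call.
- hand_in(): hands the job in, once; it reports no verdict.
Trained networks look in the newest picture that a camera, given by its name, has taken for a name from the list of things; names that differ only in an ending like _2 or _b are one class to them, and where a whole thing is asked for, a point or a joint stands for the part that bears it (a point fixed in the world has none). Each returns a list of dicts, best first, with "p" (0 to 1); they miss things now and then, are a little off and sometimes report something else, mostly with a low value. They report only what shows in the picture. A call takes as long as a camera call.
- silhouettes(camera, label): "pixels" (384x512 bool, what is visible of it) and "box" ([left, top, width, height] in pixels, round what is visible of it).
The state is a dict: "clock": time; "joint_pos": joint angles; "qvel": joint speeds; "tau": joint torques, N m; "tcp_pos": TCP position; "orientation": TCP orientation; "wrist_force": force on the tool from outside, world axes, zero at the start; "ft_torque": the same for the moment, N m; "finger_gap": finger opening in m.
Only numpy, scipy, OpenCV 4.12 (cv2) and the standard library are available. Lean on these libraries where they do the work, as an engineer would, in place of code of your own. Each camera call takes 0.05 s, during which the arm holds its last target. There are 200 camera calls.

## Working session

There is one attempt and no reset: what is moved stays moved. The work goes in short steps, Python scripts to look and compute and a tool call to move; the robot and the scene stay as the last step left them, time stands still between calls to the robot, and variables do not carry over. Pictures are saved under pics/ and viewed, about 8 in all and at most 12, crops included, and the job is handed in when it is done.

Besides the shell and the picture viewer there is one more tool, called after "Call:" as name(argument=value, ...) on one line, values as JSON. send_rows: Moves the arm, as the interface text tells. Its arguments: {"type":"object","properties":{"series":{"type":"array"},"newtons":{"type":"number"}},"required":["series"]}

```bash
mkdir -p pics; cat > h.py <<'E'
from workcell import *
import numpy as np, cv2
from scipy.spatial.transform import Rotation as R
def cam(n):
    c=camera_info(n); q=np.array(c["attitude"],float)
    M=R.from_quat(q[[1,2,3,0]]).as_matrix() if q.size==4 else q.reshape(3,3)
    return np.array(c["K"]),np.array(c["xyz"]),M
def ray(n,uv,z):
    K,t,M=cam(n); d=M@np.linalg.inv(K)@np.array([uv[0],uv[1],1.]); return t+d*(z-t[2])/d[2]
def proj(n,p):
    K,t,M=cam(n); c=K@(M.T@(np.array(p)-t)); return c[:2]/c[2]
E
python3 - <<'E'
from h import *
s=get_state(); print({k:np.round(v,3) for k,v in s.items()})
import workcell; print([x for x in dir(workcell) if not x.startswith('__')])
for n in("side","top"):
    print(n,camera_info(n)); im=read_camera(n); cv2.imwrite(f"pics/{n}0.png",im)
    for l in("label_jig","stop_grip","pull_knob","jar_a","label_roll"):
        for r in silhouettes(n,l)[:2]: print(l,round(r["p"],2),r["box"],np.argwhere(r["pixels"]).mean(0)[::-1].round(1))
E
```

```text
{'clock': np.float64(0.0), 'joint_pos': array([ 1.102,  0.314,  0.045,  1.304, -0.   ,  1.431]), 'qvel': array([ 0.002, -0.001, -0.002,  0.003,  0.   , -0.001]), 'tau': array([ 1.0000e-03, -4.8063e+01,  2.9853e+01,  1.9000e-02, -0.0000e+00,
       -0.0000e+00]), 'tcp_pos': array([0.185, 0.544, 0.23 ]), 'orientation': array([-0.   ,  0.164,  0.987, -0.001]), 'wrist_force': array([ 0.174, -0.251,  0.384]), 'ft_torque': array([-0.006,  0.041, -0.039]), 'finger_gap': np.float64(0.085)}
['MotionError', 'camera_info', 'get_state', 'grip_point_offset', 'hand_in', 'read_camera', 'silhouettes']
side {'K': array([[396.68369346,   0.        , 252.93648332],
       [  0.        , 396.68369346, 187.38195911],
       [  0.        ,   0.        ,   1.        ]]), 'xyz': array([ 0.25572304, -0.53815905,  0.41365857]), 'attitude': array([-0.5359131 ,  0.81713454, -0.17536841,  0.11972559])}
label_jig 0.9 [154.2, 160.0, 120.0, 104.6] [210.6 215.7]
stop_grip 0.89 [169.6, 160.3, 41.6, 35.9] [188.5 176.2]
pull_knob 0.86 [214.5, 186.4, 56.9, 60.5] [240.2 215.3]
jar_a 0.85 [244.8, 157.9, 30.7, 51.4] [258.8 180.3]
jar_a 0.79 [230.2, 142.9, 25.1, 54.1] [239.  168.5]
label_roll 0.74 [258.6, 194.1, 39.7, 36.0] [278.4 211.4]
label_roll 0.56 [244.9, 154.0, 30.1, 56.8] [258.7 180.6]
top {'K': array([[347.91323145,   0.        , 260.15307392],
       [  0.        , 347.91323145, 191.69307534],
       [  0.        ,   0.        ,   1.        ]]), 'xyz': array([0.42026739, 0.15025523, 0.92272254]), 'attitude': array([ 0.06995524, -0.69564271,  0.71235501, -0.0611377 ])}
label_jig 0.86 [170.2, 200.0, 165.7, 59.7] [241.  228.1]
stop_grip 0.82 [180.3, 210.3, 18.8, 43.5] [191.9 234.7]
pull_knob 0.96 [250.3, 209.7, 82.2, 21.3] [288.9 217.8]
jar_a 0.88 [183.4, 162.9, 32.3, 31.1] [198.2 178.1]
jar_a 0.77 [218.4, 160.2, 30.2, 31.6] [232.2 175.2]
label_roll 0.75 [250.7, 160.7, 33.9, 36.9] [267.6 175.1]
```

```bash
python3 - <<'E'
from h import *
im=cv2.imread("pics/top0.png"); 
cv2.imwrite("pics/top0c.png",cv2.resize(im[145:275,155:345],None,fx=4.2,fy=4.2,interpolation=cv2.INTER_CUBIC))
im=cv2.imread("pics/side0.png"); 
cv2.imwrite("pics/side0c.png",cv2.resize(im[130:280,130:330],None,fx=4,fy=4,interpolation=cv2.INTER_CUBIC))
print(grip_point_offset)
E
```

```text
0.0187
```

View pics/top0c.png

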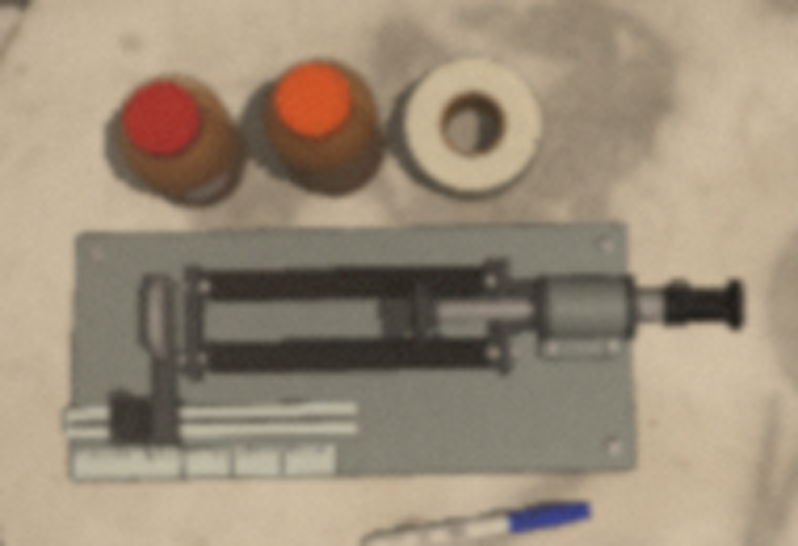

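View pics/side0c.png

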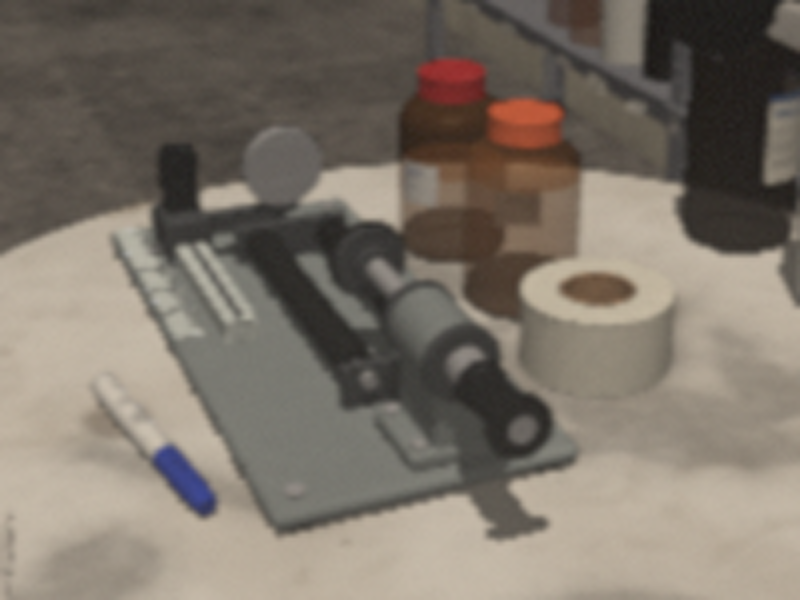

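The top crop shows the base corners at (77,235), (625,224), (635,467) and (70,480), long lines at x≈184, 234 and 284, the grip at about (130,415), and the knob at about (705,303). The side crop shows the grip at (178,180) and the knob at (500,415). There is also a pen in front of the cradle.

```bash
cat >> h.py <<'E'
from scipy.optimize import least_squares
def jig(v,p):  # v=x,y,yaw
    c,s=np.cos(v[2]),np.sin(v[2]); p=np.asarray(p,float); return np.array([v[0]+c*p[0]-s*p[1],v[1]+s*p[0]+c*p[1],p[2]])
E
python3 - <<'E'
from h import *
T=lambda u,v:(155+(u+.5)/4.2-.5,145+(v+.5)/4.2-.5); S=lambda u,v:(130+(u+.5)/4-.5,130+(v+.5)/4-.5)
obs=[("top",(.06,.185,.014),T(77,235)),("top",(.06,-.165,.014),T(625,224)),("top",(-.095,-.165,.014),T(635,467)),("top",(-.095,.185,.014),T(70,480)),
("side",(.06,-.165,.014),S(577,450)),("side",(-.095,-.165,.014),S(280,524)),("side",(-.095,.185,.014),S(112,238))]
f=lambda v:np.concatenate([proj(n,jig(v,p))-o for n,p,o in obs])
r=least_squares(f,[.35,.1,0]); v=r.x; print(v,np.degrees(v[2]),r.fun.round(1)); np.save("v.npy",v)
inv=lambda w:(R.from_euler('z',-v[2]).as_matrix()@(w-np.array([v[0],v[1],0])))*1000
for u in(184,234,284): print("line",inv(ray("top",T(u,460),.016)))
print("grip top",inv(ray("top",T(127,415),.084)), "carriage ends",inv(ray("top",T(110,415),.044)),inv(ray("top",T(178,415),.044)))
print("knob flange end",inv(ray("top",T(743,303),.068)))
print("grip top from side", inv(ray("side",S(178,146),.084)))
for a in((-.06,-.165-.04,.068),): pass
E
```

```text
[ 0.51359296  0.20864944 -0.00345273] -0.1978267830609981 [-0.6 -0.5  0.8 -0.6  1.   1.1 -0.6  0.6  2.  -0.4 -1.1 -0.7 -0.5 -1.1]
line [-82.68099946 113.14006758  16.        ]
line [-83.26529717  82.45903575  16.        ]
line [-83.84901905  51.80824059  16.        ]
grip top [-57.58570119 133.1722278   84.        ] carriage ends [-55.69242687 152.50839948  44.        ] [-56.48572696 111.79015187  44.        ]
knob flange end [   0.9927599  -223.56908955   68.        ]
grip top from side [-58.85967331 136.21808496  84.        ]
```

```bash
cat >> h.py <<'E'
def go(p,yaxis_deg,s=None):  # shift cm + turn deg in tool axes to TCP p, tool down, jaw axis at world angle
    s=s or get_state(); q=s["orientation"]; A=R.from_quat(np.array(q)[[1,2,3,0]])
    a=np.radians(yaxis_deg); y=np.array([np.cos(a),np.sin(a),0]); z=np.array([0,0,-1.]); x=np.cross(y,z)
    B=R.from_matrix(np.c_[x,y,z]); 
    print("shift",(A.inv().apply(np.array(p)-s["tcp_pos"])*100).round(2),"turn",np.degrees((A.inv()*B).as_rotvec()).round(2))
E
python3 - <<'E'
from h import *
v=np.load("v.npy"); g=jig(v,(-.058,.134,.15)); print(g); go(g,90+np.degrees(v[2]))
E
```

```text
[0.45605597 0.3428489  0.15      ]
shift [-32.09 -10.33   8.13] turn [  0.     0.   -18.64]
```

Call:
send_rows(series=[-32.1,-10.3,8.1,0,0,-18.6,0.6,-32.1,-10.3,8.1,0,0,-18.6,0.6,-32.1,-10.3,8.1,0,0,-18.6,0.6,-32.1,-10.3,8.1,0,0,-18.6,0.6,-32.1,-10.3,8.1,0,0,-18.6,0.6,-32.1,-10.3,8.1,0,0,-18.6,0.6,-32.1,-10.3,8.1,0,0,-18.6,0.6,-32.1,-10.3,8.1,0,0,-18.6,0.6,-32.1,-10.3,8.1,0,0,-18.6,0.6,-32.1,-10.3,8.1,0,0,-18.6,0.6], newtons=40)

```text
clock: 1.43
tcp_pos: [0.4593, 0.34, 0.1489]
orientation: [-0.0, 0.005, 1.0, -0.001]
wrist_force: [0.2, -0.0, -0.6]
finger_gap: 0.0515
```

```bash
python3 - <<'E'
from h import *
v=np.load("v.npy")
im=read_camera("side"); s=get_state(); g=jig(v,(-.058,.134,.084)); print(s["tcp_pos"],s["joint_pos"].round(2),proj("side",g),proj("side",s["tcp_pos"]))
cv2.imwrite("pics/side1c.png",cv2.resize(im[90:240,110:310],None,fx=4,fy=4,interpolation=cv2.INTER_CUBIC))
go(jig(v,(-.058,.134,.0535)),90+np.degrees(v[2]))
E
```

```text
[0.45758029 0.34140268 0.149472  ] [ 0.5   0.34 -0.12  1.11  0.    0.51] [174.71171552 166.37424232] [173.51776773 139.85588892]
shift [0.14 0.15 9.6 ] turn [-0.03 -0.06 -0.27]
```

View pics/side1c.png

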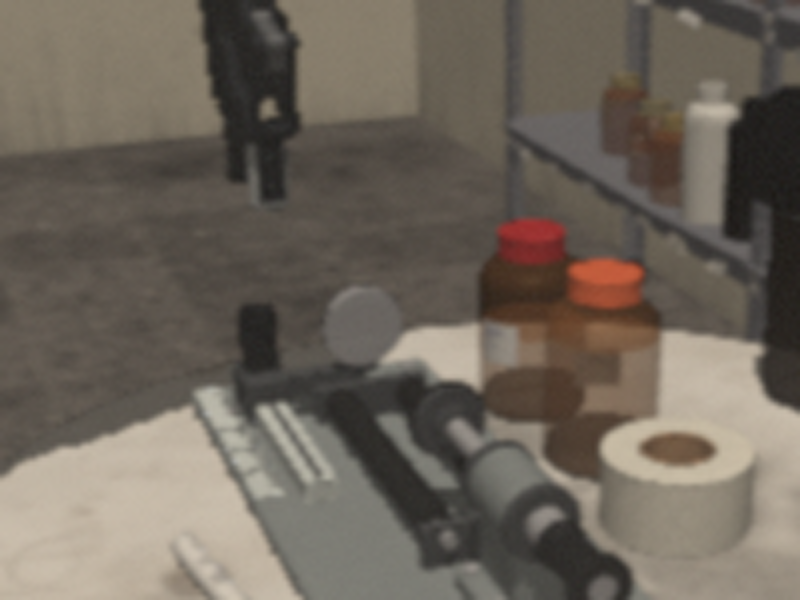

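The gripper is straight above the fin: fingers at (265,190), fin top at (258,307), as predicted (259,305). I'll descend and grasp.

Call:
send_rows(series=[0,0,3.2,0,0,0,0.6,0,0,6.4,0,0,0,0.6,0,0,9.6,0,0,0,0.6,0,0,9.6,0,0,0,0.6,0,0,9.6,0,0,0,0,0,0,9.6,0,0,0,0,0,0,9.6,0,0,0,0,0,0,9.6,0,0,0,0,0,0,9.6,0,0,0,0,0,0,9.6,0,0,0,0], newtons=40)

```text
clock: 2.32
tcp_pos: [0.4575, 0.3444, 0.057]
orientation: [0.002, 0.002, 1.0, 0.001]
wrist_force: [-2.0, 1.5, 7.0]
finger_gap: 0.0131
```

Call:
send_rows(series=[0,-0.6,0,0,0,0,0,0,-1.2,0,0,0,0,0,0,-1.8,0,0,0,0,0,0,-2.4,0,0,0,0,0,0,-3.0,0,0,0,0,0,0,-3.6,0,0,0,0,0,0,-4.2,0,0,0,0,0,0,-4.8,0,0,0,0,0,0,-5,0,0,0,0,0,0,-5,0,0,0,0,0])

```text
clock: 3.15
tcp_pos: [0.4574, 0.2936, 0.057]
orientation: [0.002, 0.002, 1.0, 0.001]
wrist_force: [-2.4, -0.0, 7.9]
finger_gap: 0.0133
```

```bash
python3 - <<'E'
from h import *
v=np.load("v.npy")
a=read_camera("side");b=read_camera("top"); s=get_state(); print(s["clock"],s["tcp_pos"],s["wrist_force"],s["finger_gap"])
b2=np.mean([read_camera("top").astype(float) for _ in range(6)],0).astype(np.uint8)
A=cv2.resize(a[150:240,130:230],(800,720),interpolation=cv2.INTER_CUBIC)[:300]
a=cv2.resize(a[160:220,140:220],(400,300),interpolation=cv2.INTER_CUBIC)
b=cv2.resize(b2[215:265,165:245],(800,500),interpolation=cv2.INTER_CUBIC)
cv2.imwrite("pics/c2.png",b); 
cv2.imwrite("pics/c2s.png",A)
g=jig(v,(-.084,.0825,.016)); print(proj("top",g),proj("side",g))
E
```

```text
3.25 [0.45736038 0.29362694 0.05696594] [-1.52069377 -1.40340989  8.40753359] 0.01350073671617653
[210.31527557 254.43349998] [171.19657395 202.69219017]
```

View pics/c2.png

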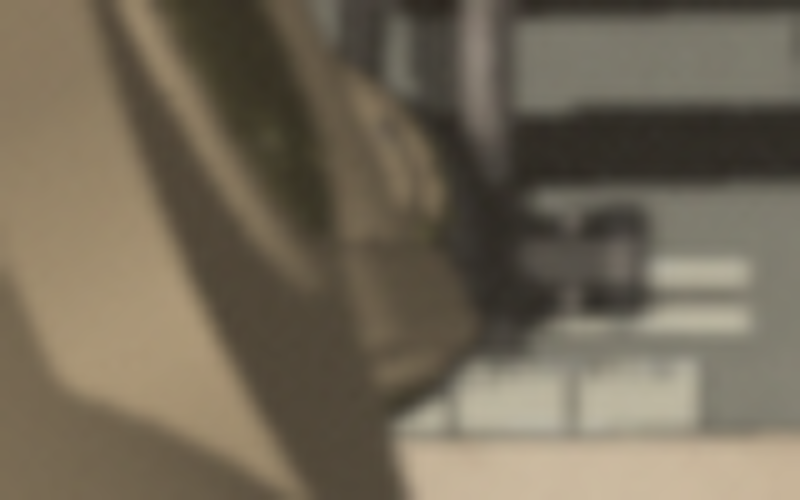

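View pics/c2s.png

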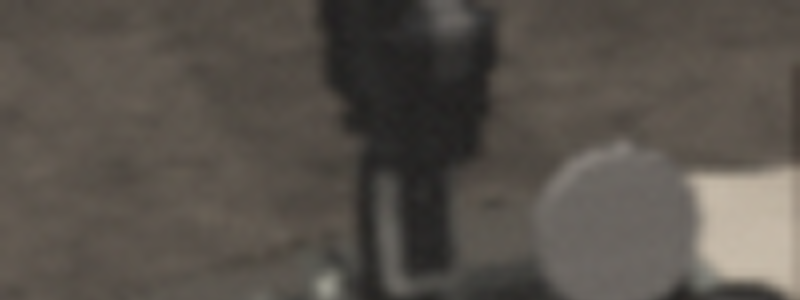

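Call:
send_rows(series=[0,-0.1,0,0,0,0,0,0,-0.2,0,0,0,0,0,0,-0.2,0,0,0,0,0,0,-0.2,0,0,0,0,0,0,-0.2,0,0,0,0,0.6,0,-0.2,0,0,0,0,0.6,0,-0.2,0,0,0,0,0.6,0,-0.2,-4,0,0,0,0.6,0,-0.2,-8,0,0,0,0.6,0,-0.2,-11,0,0,0,0.6])

```text
clock: 4.38
tcp_pos: [0.4562, 0.2911, 0.1667]
orientation: [0.0, 0.002, 1.0, 0.0]
wrist_force: [1.6, 0.2, -0.2]
finger_gap: 0.0512
```

```bash
python3 - <<'E'
from h import *
v=np.load("v.npy"); s=get_state(); print(s["tcp_pos"],s["joint_pos"].round(2))
print(np.degrees(v[2])); go(jig(v,(0,-.203,.16)),180+np.degrees(v[2]));go(jig(v,(0,-.203,.16)),np.degrees(v[2]))
E
```

```text
[0.45622783 0.29109805 0.16666155] [ 0.42  0.28 -0.17  1.13  0.    0.42]
-0.1978267830609981
shift [ -5.79 -28.52   0.66] turn [-2.000e-02  5.000e-02 -9.005e+01]
shift [ -5.79 -28.52   0.66] turn [5.000e-02 2.000e-02 8.995e+01]
```

Call:
send_rows(series=[-0.6,-2.8,0.06,0,0,7,0.6,-1.2,-5.6,0.1,0,0,14,0.6,-1.8,-8.4,0.2,0,0,21,0.6,-2.4,-11.2,0.3,0,0,28,0.6,-3.0,-14,0.35,0,0,35,0.6,-3.5,-17,0.4,0,0,42,0.6,-4.1,-20,0.5,0,0,49,0.6,-4.7,-23,0.6,0,0,56,0.6,-5.3,-26,0.6,0,0,63,0.6,-5.8,-28.5,0.6,0,0,70,0.6])

```text
clock: 5.22
tcp_pos: [0.513, 0.0038, 0.1583]
orientation: [0.0, 0.578, 0.816, -0.0]
wrist_force: [-0.1, -0.4, -0.6]
finger_gap: 0.0512
```

Call:
send_rows(series=[0,0,0,0,0,7,0.6,0,0,0,0,0,14,0.6,0,0,0,0,0,20,0.6,0,0,0,0,0,20,0.6,0,0,0,0,0,20,0.6])

```text
clock: 5.63
tcp_pos: [0.5128, 0.0057, 0.1582]
orientation: [-0.0, 0.708, 0.707, -0.0]
wrist_force: [0.3, 0.1, 0.8]
finger_gap: 0.0512
```

```bash
python3 - <<'E'
from h import *
v=np.load("v.npy")
b2=np.mean([read_camera("top").astype(float) for _ in range(10)],0).astype(np.uint8)
a2=np.mean([read_camera("side").astype(float) for _ in range(10)],0).astype(np.uint8)
s=get_state(); print(s["clock"],s["tcp_pos"],s["wrist_force"],s["finger_gap"])
cv2.imwrite("pics/f_top.png",b2);cv2.imwrite("pics/f_side.png",a2)
out=np.zeros((600,800,3),np.uint8)
out[:300]=cv2.resize(b2[230:266,165:261],(800,300),interpolation=cv2.INTER_CUBIC)
out[300:]=cv2.resize(a2[180:225,145:265],(800,300),interpolation=cv2.INTER_CUBIC)
cv2.imwrite("pics/c3.png",out)
E
```

```text
6.6333 [0.5128164  0.00583883 0.15829338] [-0.10318763 -0.33306842 -0.20843377] 0.051482258552842636
```

View pics/c3.png

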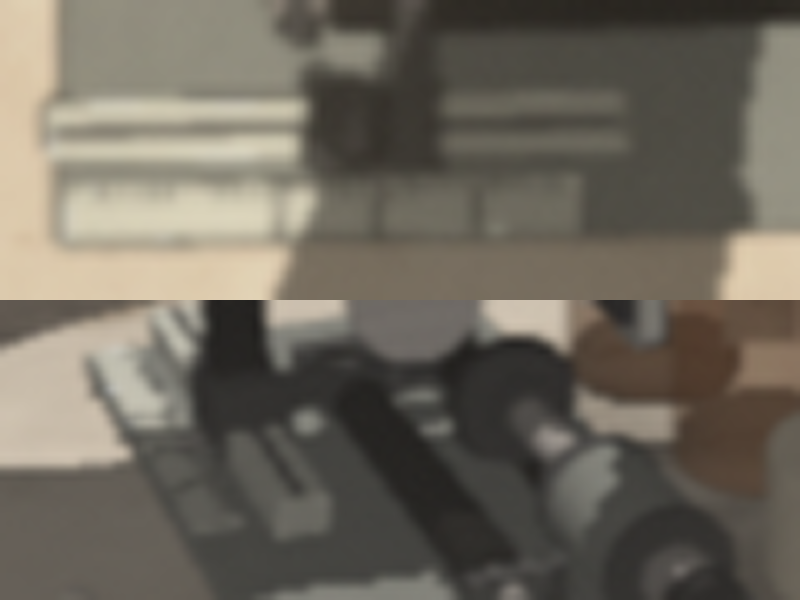

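The top crop has the long lines at x=278, 378 and 478, and the carriage at about 307–440. The pointer is in the arm's shadow, so I'll boost the contrast near it.

```bash
python3 - <<'E'
from h import *
b=cv2.imread("pics/f_top.png");a=cv2.imread("pics/f_side.png")
def f(im,y0,y1,x0,x1):
    c=cv2.resize(im[y0:y1,x0:x1],(800,300),interpolation=cv2.INTER_CUBIC).astype(float)
    return np.clip((c-25)*2.2,0,255).astype(np.uint8)
cv2.imwrite("pics/c4.png",np.vstack([f(b,244,262,190,238),f(a,188,212,155,219)]))
v=np.load("v.npy")
# predicted positions for pointer if grip axis y
for y in(.0825,): 
  for x in(-.075,-.084,-.092): print(proj("top",jig(v,(x,y,.018))),proj("side",jig(v,(x,y,.018))))
g=b[:,:,1].astype(float)
for r in range(248,260): print(r,b[r,200:228].mean(1).round().astype(int))
E
```

```text
[210.22072086 250.86958577] [174.97731734 201.24605019]
[210.19411084 254.42787707] [171.13237494 201.9101793 ]
[210.17037412 257.60195017] [167.69040674 202.50470348]
248 [153 106  80  74  66  60  58  58  55  52  50  53  55  56  56  56  56  64
  78  85  87  86  87  87  86  87  86  86]
249 [133 102  83  77  72  66  59  56  56  55  55  57  58  57  57  56  55  59
  68  76  77  77  78  78  77  78  78  78]
250 [127 112  94  79  73  68  64  62  62  64  66  67  66  65  65  66  66  66
  72  77  78  78  78  78  77  79  79  78]
251 [124 121 108  92  82  79  77  79  77  79  78  81  83  80  79  84  84  84
  85  87  87  87  85  84  82  85  87  88]
252 [152 152 136 109  95  91  89  92  91  91  85  88  91  90  88  91  93  94
  94  95  94  89  86  89  89  92  93  95]
253 [184 184 162 122 104 101  97  99  98  94  87  89  96  98  96 100 101 102
 102 101 100  91  85  96  98 100 101 101]
254 [196 192 164 124 108 105 104 104 102  95  87  96 101 102 103 103 105 104
 104 104 102  91  86  99 103 103 104 104]
255 [196 182 145 116 108 107 108 106 104  94  88  99 105 106 105 105 105 104
 105 104 102  92  86  99 104 105 103 103]
256 [190 169 130 110 109 108 107 106 103  95  89 101 106 105 105 106 106 106
 105 104 102  92  88 102 108 107 103 102]
257 [170 142 112 103 103 102 103 102 100  90  85  96 100 101 101 101 103 104
 103 104 101  94  90 104 114 109 101  98]
258 [139 113  98  94  94  93  94  93  91  87  82  87  91  91  93  94  96  97
  95  96  94  91  90  96 102  99  94  94]
259 [123 106 103 102 101 100 100 100  99  97  95  96  97  98 100 101 102 102
 101 100 100 100  99 100 101 102 101 101]
```

View pics/c4.png

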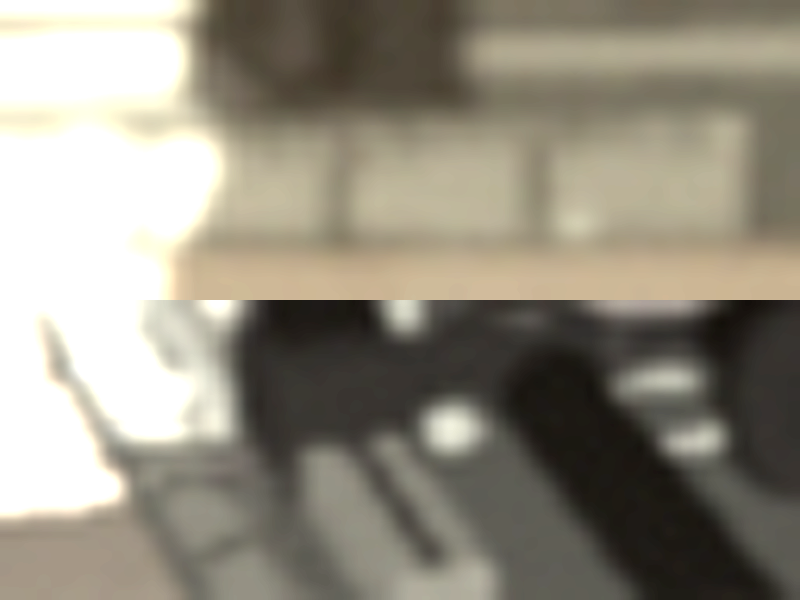

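Call:
send_rows(series=[-4,0,0,0,0,0,0.6,-8,0,0,0,0,0,0.6,-12,0,0,0,0,0,0.6,-15,0,0,0,0,0,0.6,-15,0,0,0,0,0,0.6])

```text
clock: 7.05
tcp_pos: [0.5128, -0.1494, 0.1583]
orientation: [0.001, 0.711, 0.704, -0.0]
wrist_force: [1.5, 0.5, 0.9]
finger_gap: 0.051
```

```bash
python3 - <<'E'
from h import *
b=np.mean([read_camera("top").astype(float) for _ in range(16)],0)
a=np.mean([read_camera("side").astype(float) for _ in range(8)],0)
np.save("b.npy",b)
def f(im,y0,y1,x0,x1):
    c=cv2.resize(im[y0:y1,x0:x1],(800,300),interpolation=cv2.INTER_CUBIC)
    return np.clip((c-20)*1.2,0,255).astype(np.uint8)
cv2.imwrite("pics/c5.png",np.vstack([f(b,244,262,190,238),f(a,188,212,155,219)]))
for r in range(246,261): print(r,b[r,196:226].mean(1).round().astype(int))
E
```

```text
246 [172 173 173 168 144  98  68  61  58  58  61  64  62  56  55  61  71  78
  79  78  82 109 150 172 177 177 177 177 177 178]
247 [191 190 190 185 158 106  76  68  62  60  62  64  62  56  55  62  73  79
  80  79  83 113 155 177 182 183 183 183 183 183]
248 [179 176 176 171 148 103  79  74  68  63  62  62  60  57  58  66  76  80
  81  79  80  97 129 146 150 150 151 150 150 150]
249 [152 150 149 146 130 100  82  76  73  70  69  68  67  66  70  76  81  82
  80  79  78  84 108 127 132 132 133 132 132 134]
250 [134 132 130 129 124 110  93  82  79  81  85  86  88  89  89  96 102  98
  94  95  97 102 116 132 136 136 135 134 133 137]
251 [138 126 118 116 121 120 115 114 113 115 121 127 130 127 117 128 141 135
 124 129 135 140 144 151 150 149 145 143 139 147]
252 [162 148 136 136 147 152 158 162 159 156 154 162 162 153 132 141 160 161
 153 159 161 169 170 172 168 159 150 158 159 168]
253 [178 164 155 163 178 183 187 188 186 180 175 179 175 162 137 148 171 177
 175 182 184 187 188 188 182 165 155 175 182 186]
254 [189 176 165 174 190 194 196 196 195 192 190 191 185 167 147 167 185 190
 190 193 194 194 194 194 189 168 157 183 193 194]
255 [194 181 166 176 192 197 198 198 197 197 196 195 190 169 156 181 193 195
 195 195 195 195 195 195 189 168 157 184 194 195]
256 [194 178 159 174 193 197 197 198 197 197 196 196 190 169 159 184 195 196
 196 195 196 196 197 196 190 169 159 185 195 194]
257 [184 166 149 164 183 186 185 185 185 185 184 185 179 160 150 174 183 184
 184 187 189 190 190 190 185 169 160 181 189 184]
258 [164 150 137 149 163 166 164 162 161 161 161 160 158 147 139 151 158 160
 163 167 167 169 170 170 168 160 157 164 168 166]
259 [166 162 159 163 173 180 180 179 178 177 177 178 177 173 169 171 174 177
 181 183 183 185 185 184 184 182 182 183 183 183]
260 [186 186 187 188 191 194 194 193 193 192 192 193 193 190 189 188 188 191
 195 197 197 198 198 198 198 197 197 196 197 198]
```

View pics/c5.png

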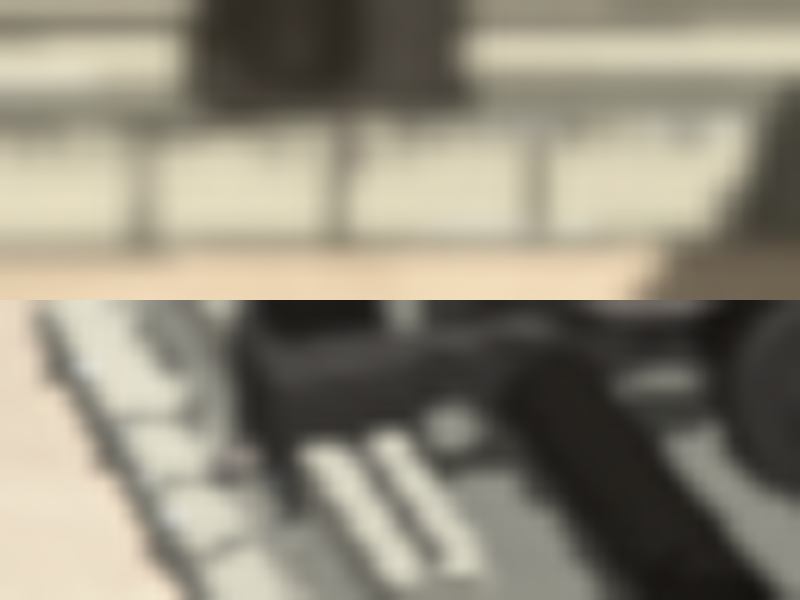

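The unshadowed view shows the pointer at column 210.7–210.9 and the middle line at 209.7. Two estimates, pointer and carriage edges, put the stop about 2 mm too far inward, so I'll go back and mend it.

```bash
python3 - <<'E'
from h import *
s=get_state(); print(s["clock"],s["tcp_pos"]);go([.4562,.2934,.158],90)
E
```

```text
8.25 [ 0.51220501 -0.14420495  0.15826197]
shift [ 4.374e+01 -5.790e+00  3.000e-02] turn [ 1.000e-02 -0.000e+00 -9.025e+01]
```

Call:
send_rows(series=[3.4,-0.5,0,0,0,-7,0.6,6.8,-1,0,0,0,-14,0.6,10.2,-1.5,0,0,0,-21,0.6,13.6,-2,0,0,0,-28,0.6,17,-2.5,0,0,0,-35,0.6,20.4,-3,0,0,0,-42,0.6,23.8,-3.5,0,0,0,-49,0.6,27.2,-4,0,0,0,-56,0.6,30.6,-4.5,0,0,0,-63,0.6,34,-4.8,0,0,0,-70,0.6])

```text
clock: 9.08
tcp_pos: [0.4649, 0.1977, 0.1585]
orientation: [0.0, 0.173, 0.985, 0.0]
wrist_force: [0.8, -1.2, 0.5]
finger_gap: 0.0514
```

```bash
python3 - <<'E'
from h import *
read_camera("top");read_camera("top");s=get_state(); print(s["clock"],s["tcp_pos"]);go([.4562,.2934,.158],90)
E
```

```text
9.1833 [0.46493369 0.2000904  0.15846552]
shift [3.98 8.49 0.06] turn [ 1.000e-01  1.000e-02 -1.976e+01]
```

Call:
send_rows(series=[1.5,3,0,0,0,-7,0.6,3,6,0,0,0,-14,0.6,4,8.5,0,0,0,-20,0.6,4,8.5,0,0,0,-20,0.6,4,8.5,0,0,0,-20,0.6,4,8.5,0,0,0,-20,0.6])

```text
clock: 9.68
tcp_pos: [0.4575, 0.2888, 0.1581]
orientation: [-0.0, 0.003, 1.0, -0.0]
wrist_force: [0.8, 0.3, -0.5]
finger_gap: 0.0514
```

```bash
python3 - <<'E'
from h import *
s=get_state(); print(s["clock"],s["tcp_pos"]);go([.4562,.2934,.056],90)
E
```

```text
9.6833 [0.45749998 0.28880178 0.15810695]
shift [ 0.13  0.47 10.21] turn [-0.04 -0.02 -0.36]
```

Call:
send_rows(series=[0.1,0.45,3.5,0,0,-0.3,0.6,0.1,0.45,7,0,0,-0.3,0.6,0.1,0.45,10,0,0,-0.3,0.6,0.1,0.45,10,0,0,-0.3,0.6,0.1,0.45,10,0,0,-0.3,0.6,0.1,0.45,10,0,0,-0.3,0,0.1,0.45,10,0,0,-0.3,0,0.1,0.45,10,0,0,-0.3,0,0.1,0.45,10,0,0,-0.3,0,0.1,0.45,10,0,0,-0.3,0])

```text
clock: 10.52
tcp_pos: [0.4583, 0.2945, 0.0606]
orientation: [0.002, -0.0, 1.0, 0.0]
wrist_force: [-0.2, -2.4, 6.3]
finger_gap: 0.0131
```

Call:
send_rows(series=[0,-0.1,0,0,0,0,0,0,-0.1,0,0,0,0,0,0,-0.1,0,0,0,0,0])

```text
clock: 10.77
tcp_pos: [0.4583, 0.2942, 0.0607]
orientation: [0.002, -0.001, 1.0, 0.001]
wrist_force: [0.5, 1.0, 6.0]
finger_gap: 0.0135
```

```bash
python3 - <<'E'
from h import *
P=[]
for _ in range(5): read_camera("top"); P.append(get_state()["tcp_pos"])
print(np.round(P,4))
E
```

```text
[[0.4583 0.2942 0.0607]
 [0.4583 0.2942 0.0607]
 [0.4583 0.2942 0.0606]
 [0.4583 0.2942 0.0607]
 [0.4584 0.2942 0.0607]]
```

Call:
send_rows(series=[0,-0.13,0,0,0,0,0,0,-0.13,0,0,0,0,0,0,-0.13,0,0,0,0,0.6,0,-0.13,0,0,0,0,0.6,0,-0.13,0,0,0,0,0.6,0,-0.1,-3.5,0,0,0,0.6,0,-0.1,-7,0,0,0,0.6,0,-0.1,-10,0,0,0,0.6,0,-0.1,-10,0,0,0,0.6])

```text
clock: 11.77
tcp_pos: [0.4598, 0.2937, 0.1647]
orientation: [0.005, -0.001, 1.0, 0.002]
wrist_force: [1.0, -0.8, 1.2]
finger_gap: 0.0513
```

Call:
send_rows(series=[-0.6,-3.6,0,0,0,7,0.6,-1.2,-7.2,0,0,0,14,0.6,-1.8,-10.8,0,0,0,21,0.6,-2.4,-14.4,0,0,0,28,0.6,-3.0,-18,0,0,0,35,0.6,-3.5,-21.6,0,0,0,42,0.6,-4.1,-25.2,0,0,0,49,0.6,-4.7,-28.8,0,0,0,56,0.6,-5.3,-32.4,0,0,0,63,0.6,-5.6,-36,0,0,0,70,0.6])

```text
clock: 12.6
tcp_pos: [0.513, -0.0697, 0.1579]
orientation: [0.0, 0.576, 0.818, 0.0]
wrist_force: [0.3, -0.7, 0.3]
finger_gap: 0.0512
```

Call:
send_rows(series=[-2.5,0,0,0,0,7,0.6,-5,0,0,0,0,14,0.6,-7,0,0,0,0,20,0.6,-7,0,0,0,0,20,0.6,-7,0,0,0,0,20,0.6])

```text
clock: 13.02
tcp_pos: [0.5367, -0.1343, 0.1575]
orientation: [-0.001, 0.707, 0.707, -0.0]
wrist_force: [0.4, -0.2, 0.3]
finger_gap: 0.0512
```

```bash
python3 - <<'E'
from h import *
b=np.mean([read_camera("top").astype(float) for _ in range(16)],0)
a=np.mean([read_camera("side").astype(float) for _ in range(8)],0)
np.save("b2.npy",b)
s=get_state(); print(s["clock"],s["tcp_pos"],s["orientation"])
def f(im,y0,y1,x0,x1):
    c=cv2.resize(im[y0:y1,x0:x1],(800,300),interpolation=cv2.INTER_CUBIC)
    return np.clip((c-20)*1.2,0,255).astype(np.uint8)
cv2.imwrite("pics/c6.png",np.vstack([f(b,244,262,190,238),f(a,188,212,155,219)]))
cv2.imwrite("pics/f_top2.png",b); cv2.imwrite("pics/f_side2.png",a)
for r in range(246,257): print(r,b[r,196:226].mean(1).round().astype(int))
b0=np.load("b.npy")
p,_=cv2.phaseCorrelate(np.float64(b0[238:249,194:222].mean(2)),np.float64(b[238:249,194:222].mean(2)),cv2.createHanningWindow((28,11),cv2.CV_64F)); print(p)
for l in["pull_knob"]:
  for n in("top","side"):
    for r in silhouettes(n,l)[:1]: print(n,r["p"],r["box"])
E
```

```text
14.2167 [ 0.53691004 -0.13357086  0.15825064] [-4.98241965e-05  7.06747286e-01  7.07466090e-01  4.26363101e-05]
246 [173 174 174 168 143  94  66  60  56  57  62  62  59  54  56  65  75  78
  78  76  84 124 165 177 178 178 178 178 178 179]
247 [192 191 191 185 157 104  74  67  59  59  61  61  58  56  57  66  77  80
  79  78  87 130 172 183 184 183 184 184 184 185]
248 [180 177 178 172 147 100  79  72  64  60  60  60  57  57  60  69  78  80
  79  77  80 108 140 151 150 151 152 151 151 152]
249 [152 150 150 146 129  97  79  75  71  70  67  66  66  68  73  77  81  81
  80  79  80  93 116 130 133 133 133 133 133 134]
250 [135 133 130 129 123 106  87  79  78  81  84  85  90  98 102 102 103  99
  93  95 100 109 123 134 136 137 136 134 133 137]
251 [139 127 118 117 121 119 113 113 113 116 121 127 133 145 144 140 143 135
 124 129 135 143 147 152 150 150 145 144 139 148]
252 [164 148 137 136 148 153 159 163 160 157 155 163 166 171 159 151 162 161
 154 159 162 170 171 173 169 159 151 159 160 169]
253 [179 165 156 164 179 185 188 190 187 181 176 180 179 177 161 158 172 178
 176 182 185 188 189 189 184 166 156 176 184 188]
254 [190 177 166 175 191 196 198 197 196 194 191 192 187 173 160 176 188 191
 191 194 195 195 195 196 190 169 158 184 194 195]
255 [196 182 166 177 194 199 199 199 199 198 197 197 192 171 161 185 195 196
 196 197 196 196 197 196 190 169 158 185 195 196]
256 [196 178 160 175 194 199 199 199 199 198 198 197 192 170 160 186 196 197
 196 196 197 198 197 197 191 171 160 186 196 195]
(-0.7394916834016954, -0.15503630729432683)
top 0.87 [251.2, 209.4, 81.0, 19.4]
side 0.86 [211.7, 183.4, 56.3, 61.5][ WARN:0@24.409] global loadsave.cpp:1063 imwrite_ Unsupported depth image for selected encoder is fallbacked to CV_8U.
```

View pics/c6.png

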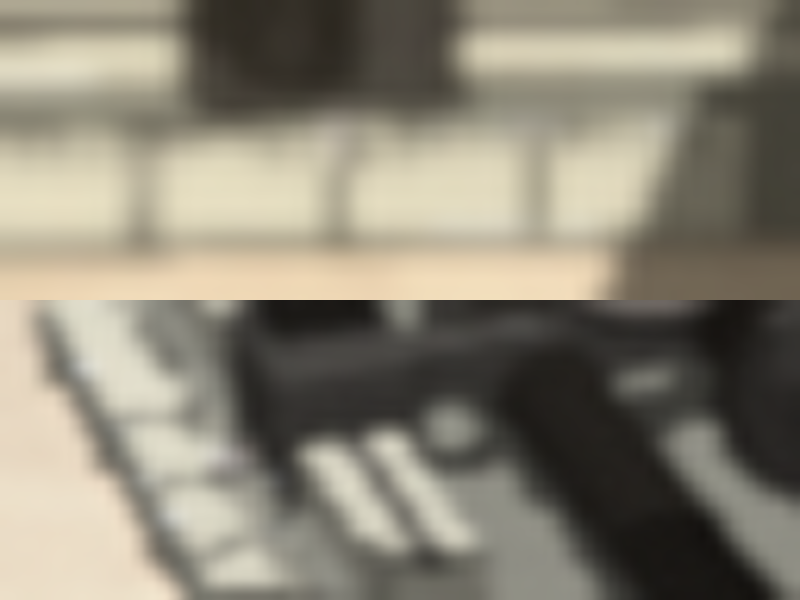

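```bash
python3 - <<'E'
from h import *
np.set_printoptions(linewidth=200)
for n in("b","b2"):
    b=np.load(n+".npy"); print(n)
    for r in range(249,257): print(r,(100*b[r,200:226,0]/b[r,200:226,2]).round().astype(int))
# side: before/after along the middle line
E
```

```text
b
249 [86 86 86 86 85 85 85 85 84 84 85 86 86 87 86 86 86 86 87 87 87 87 87 87 87 87]
250 [87 87 86 85 85 85 85 86 86 86 86 85 86 86 86 86 87 87 88 88 89 89 88 88 87 87]
251 [87 86 85 85 85 85 85 86 86 86 86 86 86 86 86 87 88 87 87 89 89 90 90 89 87 86]
252 [86 86 85 85 85 85 86 86 86 86 85 85 86 86 86 86 86 86 86 87 87 87 88 87 86 86]
253 [85 85 85 85 85 86 86 85 85 86 85 86 86 85 86 86 86 86 86 86 86 86 86 86 86 86]
254 [85 85 86 85 85 85 86 85 85 86 86 86 85 85 85 86 86 86 86 86 85 86 86 85 86 86]
255 [85 86 85 85 85 85 85 85 86 86 86 85 85 86 86 86 86 86 86 86 86 86 85 86 86 86]
256 [85 86 85 85 86 86 85 86 86 86 85 86 85 85 86 86 86 87 87 87 87 86 86 86 86 86]
b2
249 [86 86 85 85 85 85 85 84 85 85 85 86 87 87 87 87 86 86 87 87 87 87 87 87 87 88]
250 [87 86 86 85 85 85 85 85 86 87 87 87 86 86 86 86 87 88 88 88 89 89 89 88 88 87]
251 [86 86 86 86 85 86 86 86 87 88 89 87 86 86 86 87 88 87 87 88 89 90 90 89 87 86]
252 [86 86 85 85 85 85 86 86 86 87 88 87 86 86 86 86 86 86 86 87 87 87 87 87 86 86]
253 [86 86 86 86 86 85 86 85 86 86 87 86 85 86 86 86 86 85 86 86 86 86 86 85 86 86]
254 [86 86 85 85 85 85 86 85 85 86 86 86 86 86 85 86 86 86 86 86 86 85 85 86 85 86]
255 [85 85 86 85 85 85 85 86 86 86 86 86 86 86 85 86 86 85 86 86 86 86 85 85 86 86]
256 [85 85 86 86 86 86 86 86 86 86 85 86 86 86 86 86 86 87 86 87 87 87 86 86 87 86]
```

Now a neutral steel glint sits at column 209.9 on the middle line (209.7), so the pointer is on the line to within about 1 mm. Next is the knob.

```bash
python3 - <<'E'
from h import *
v=np.load("v.npy")
b=np.load("b2.npy"); t=cv2.imread("pics/top0.png"); 
c=np.vstack([cv2.resize(t[200:236,296:344],(800,600),interpolation=cv2.INTER_CUBIC)])
for y in(-.176,-.186,-.214,-.223): 
    p=proj("top",jig(v,(0,y,.068))); print(y,p,(p-[296,200])*16.67)
    q=tuple(int(k) for k in (p-[296,200]+.5)*16.67); cv2.circle(c,q,3,(0,0,255),-1)
cv2.imwrite("pics/k.png",c)
E
```

```text
-0.176 [312.17272968 217.56042881] [269.59940381 292.73234825]
-0.186 [316.24360455 217.47714175] [337.4608879  291.34395293]
-0.214 [327.64755375 217.24382546] [527.56472096 287.45457037]
-0.223 [331.31483107 217.1687957 ] [588.69823391 286.20382431]
```

View pics/k.png

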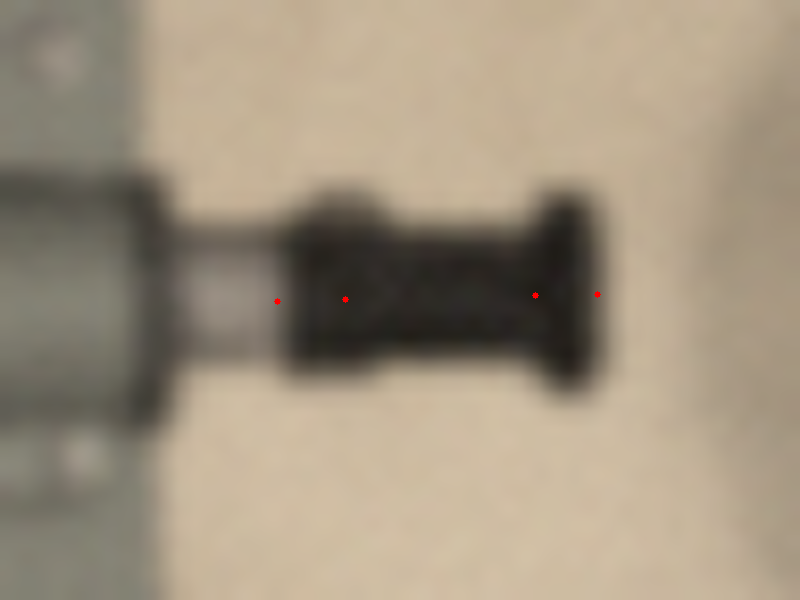

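The knob crop shows the inner flange at 290–375, the waist at 375–540 (centre ≈457, so y≈-202.5 mm) and the outer flange at 540–600. It lies on the predicted axis.

```bash
python3 - <<'E'
from h import *
v=np.load("v.npy"); s=get_state(); print(s["clock"],s["tcp_pos"],s["joint_pos"].round(2)); print(jig(v,(.0005,-.2035,0)));go(jig(v,(.0005,-.2035,.150)),np.degrees(v[2]))
E
```

```text
14.3167 [ 0.53690961 -0.13355622  0.15826557] [-0.39  0.3  -0.15  1.12  0.    1.18]
[0.51339033 0.00514893 0.        ]
shift [13.87 -2.34  0.83] turn [ 0.   -0.01  0.26]
```

Call:
send_rows(series=[3.5,-0.8,0.2,0,0,0.2,0.6,7,-1.6,0.4,0,0,0.2,0.6,10.5,-2.3,0.8,0,0,0.2,0.6,13.8,-2.3,0.8,0,0,0.2,0.6,13.8,-2.3,0.8,0,0,0.2,0.6,13.8,-2.3,0.8,0,0,0.2,0.6,13.8,-2.3,0.8,0,0,0.2,0.6])

```text
clock: 14.9
tcp_pos: [0.5141, 0.0043, 0.1505]
orientation: [0.0, 0.708, 0.706, 0.0]
wrist_force: [-0.3, -0.8, -0.4]
finger_gap: 0.0513
```

```bash
python3 - <<'E'
from h import *
read_camera("top")
v=np.load("v.npy"); s=get_state(); print(s["clock"],s["tcp_pos"]); go(jig(v,(.0005,-.2035,.0495)),np.degrees(v[2]))
E
```

```text
14.95 [0.51419827 0.00370886 0.15045043]
shift [ 0.15 -0.09 10.09] turn [0.04 0.02 0.03]
```

Call:
send_rows(series=[0.1,-0.05,3.5,0,0,0,0.6,0.1,-0.05,7,0,0,0,0.6,0.1,-0.05,10.1,0,0,0,0.6,0.1,-0.05,10.1,0,0,0,0.6,0.1,-0.05,10.1,0,0,0,0.6,0.1,-0.05,10.1,0,0,0,0.6], newtons=80)

```text
clock: 15.45
tcp_pos: [0.5143, 0.0044, 0.0506]
orientation: [0.001, 0.708, 0.706, 0.0]
wrist_force: [0.2, -0.5, 0.3]
finger_gap: 0.0515
```

Call:
send_rows(series=[0,0,0,0,0,0,0,0,0,0,0,0,0,0,0,0,0,0,0,0,0,0,0,0,0,0,0,0,0,0,0,0,0,0,0,0,0,0,0,0,0,0], newtons=80)

```text
clock: 15.95
tcp_pos: [0.5128, 0.0062, 0.0508]
orientation: [-0.0, 0.708, 0.706, 0.0]
wrist_force: [-5.2, 3.0, 6.0]
finger_gap: 0.0168
```

```bash
python3 - <<'E'
from h import *
read_camera("top")
v=np.load("v.npy"); s=get_state(); print(s["clock"],s["tcp_pos"],s["wrist_force"],s["finger_gap"]); go(jig(v,(.0005,-.2035,.0495)),np.degrees(v[2]))
E
```

```text
16.0 [0.51279927 0.00618999 0.05086923] [-4.93488071  2.45822859  6.28889397] 0.016895304548924885
shift [-0.1   0.06  0.14] turn [ 0.01 -0.07  0.1 ]
```

Call:
send_rows(series=[-0.5,0,0,0,0,0,0,-1,0,0,0,0,0,0,-1.5,0,0,0,0,0,0,-2,0,0,0,0,0,0,-2.5,0,0,0,0,0,0,-3,0,0,0,0,0,0,-3.5,0,0,0,0,0,0,-4,0,0,0,0,0,0,-4,0,0,0,0,0,0,-4,0,0,0,0,0,0])

```text
clock: 16.83
tcp_pos: [0.5127, -0.032, 0.0509]
orientation: [-0.002, 0.707, 0.707, 0.002]
wrist_force: [-3.3, 11.1, 6.7]
finger_gap: 0.0169
```

```bash
python3 - <<'E'
from h import *
b=np.mean([read_camera("top").astype(float) for _ in range(6)],0)
a=np.mean([read_camera("side").astype(float) for _ in range(10)],0)
np.save("a3.npy",a); np.save("b3.npy",b)
v=np.load("v.npy"); s=get_state(); print(s["clock"],s["tcp_pos"],s["wrist_force"],s["finger_gap"])
for y in(-.176,-.213,-.218): print(y,proj("side",jig(v,(0,y,.068))),proj("top",jig(v,(0,y,.068))))
A=cv2.resize(a[180:250,215:295],(640,560),interpolation=cv2.INTER_CUBIC)
B=cv2.resize(b[205:230,296:346],(800,400),interpolation=cv2.INTER_CUBIC)
o=np.zeros((600,800,3)); o[:300,:400]=cv2.resize(a[185:230,220:280],(400,300),interpolation=cv2.INTER_CUBIC)
o[:300,400:]=cv2.resize(np.load("b2.npy")[205:235,300:340],(400,300),interpolation=cv2.INTER_CUBIC); o[300:]=cv2.resize(b[207:227,297:350],(800,300),interpolation=cv2.INTER_CUBIC)
cv2.imwrite("pics/p1.png",np.clip(o*1.2,0,255).astype(np.uint8))
E
```

```text
17.6333 [ 0.51268295 -0.03169712  0.05087028] [-4.05811496 10.52303645  7.66567651] 0.016639019488578065
-0.176 [249.90455786 225.6708804 ] [312.17272968 217.56042881]
-0.213 [258.64250053 235.26763223] [327.24013023 217.25216104]
-0.218 [259.88450297 236.63170494] [329.2773513  217.21048102]
```

View pics/p1.png

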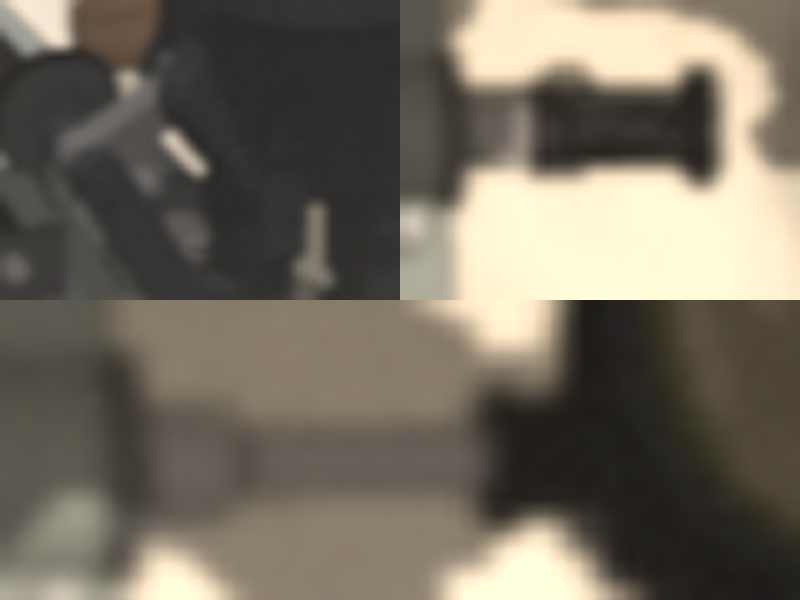

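The TCP and the picture both give about 37.8 mm drawn (knob edge moved from column 313.4 to 328.8), and the force agrees. The ring is just starting to show at the sleeve mouth, so it needs about 3.3 mm more.

Call:
send_rows(series=[-0.15,0,0,0,0,0,0,-0.33,0,0,0,0,0,0,-0.33,0,0,0,0,0,0,-0.33,0,0,0,0,0,0,-0.33,0,0,0,0,0,0,-0.33,0,0,0,0,0,0])

```text
clock: 18.13
tcp_pos: [0.5127, -0.0348, 0.0508]
orientation: [-0.002, 0.707, 0.707, 0.002]
wrist_force: [-3.9, 11.2, 7.0]
finger_gap: 0.0173
```

```bash
python3 - <<'E'
from h import *
b=np.mean([read_camera("top").astype(float) for _ in range(14)],0)
s=get_state(); print(s["clock"],s["tcp_pos"],s["wrist_force"],s["finger_gap"])
b3=np.load("b3.npy")
np.set_printoptions(linewidth=200)
print(np.arange(306,336))
for x in(b3,b):
  for r in(216,217,218): print(x[r,306:336].mean(1).round().astype(int))
o=np.vstack([cv2.resize(x[207:227,297:350],(800,300),interpolation=cv2.INTER_CUBIC) for x in(b3,b)])
cv2.imwrite("pics/p2.png",np.clip((o-40)*2.2,0,255).astype(np.uint8))
E
```

```text
18.8333 [ 0.51266063 -0.03481661  0.05085156] [-3.83265515 10.77949519  7.63149596] 0.01654525455553721
[306 307 308 309 310 311 312 313 314 315 316 317 318 319 320 321 322 323 324 325 326 327 328 329 330 331 332 333 334 335]
[58 69 77 76 77 75 70 70 76 79 79 78 80 79 78 79 79 78 78 78 77 75 64 46 32 25 25 25 28 25]
[56 70 78 80 80 78 71 68 75 79 80 80 81 81 80 80 81 80 80 81 80 79 69 50 34 26 26 26 24 27]
[53 70 80 81 81 78 71 67 75 79 79 80 81 80 80 79 80 80 79 78 78 77 68 49 32 27 26 25 26 26]
[57 70 77 77 77 76 70 62 64 76 79 78 79 79 79 79 78 79 78 78 78 78 76 68 50 32 28 26 26 27]
[57 70 79 81 80 78 71 59 63 76 80 81 81 82 81 81 81 81 80 80 81 80 79 73 55 35 28 26 26 25]
[56 69 80 81 80 78 72 59 61 75 80 80 80 79 80 80 79 80 79 79 79 79 77 71 54 35 28 27 26 26]
```

View pics/p2.png

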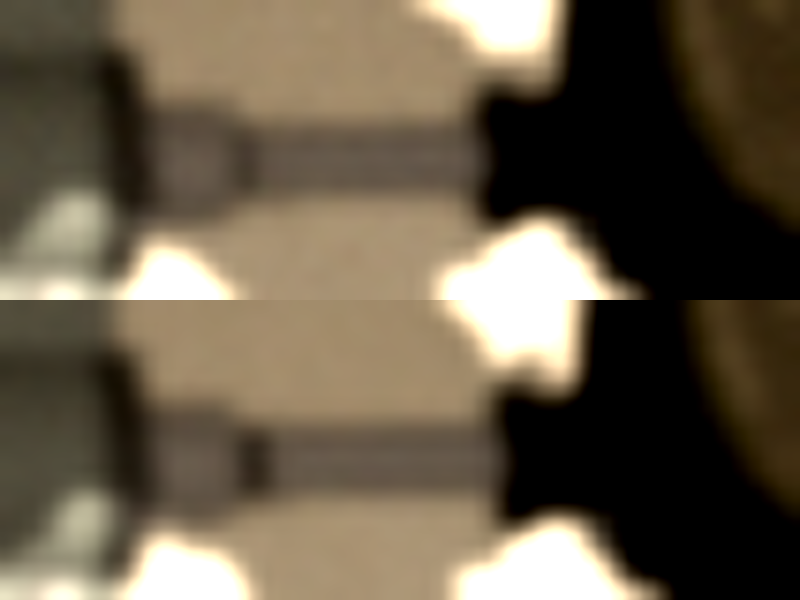

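The ring is now fully out, a dark band at the sleeve mouth (crop x≈258, y≈465). The TCP says 41.0 mm drawn. I'll do a final check that the jars and roll haven't moved, then hand in.

```bash
python3 - <<'E'
from h import *
read_camera("top")
for l in("jar_a","label_roll"):
    for r in silhouettes("top",l)[:2]: print(l,round(r["p"],2),r["box"])
s=get_state(); print(s["clock"],s["tcp_pos"],s["wrist_force"]); print(hand_in())
E
```

```text
jar_a 0.92 [219.9, 161.3, 28.4, 31.2]
jar_a 0.71 [183.6, 160.0, 34.0, 33.5]
label_roll 0.92 [248.4, 159.6, 37.5, 37.8]
18.9833 [ 0.51267408 -0.03481449  0.05087372] [-3.80247987 10.91699331  6.9457828 ]
the job is handed in; nothing more can be done
None
```

I slid the end stop to the middle long line, then drew the tailstock rod out until the ring mark cleared the sleeve. The job was handed in at 19.0 s with the gripper still holding the knob.

- **End stop:** The first setting was about 2 mm too far inward, so I went back and moved it out. The steel glint of the pointer then showed at column 209.9, against 209.7 for the line. That puts it within about 1 mm, but the pointer is only about one pixel wide in the top view. The estimates behind the correction ranged from 1 to 2.7 mm.
- **Rod:** It is drawn out 41.0 mm by the arm's position. The picture shows the whole dark ring just outside the sleeve mouth. A picture check at 37.8 mm matched the arm's position, so the knob had not slipped by then. The arm read about 10.9 N along the rod, a little under the spring's expected 11.2 N.
- **Jars and label roll:** They show in the same places as at the start, to within about 3 pixels, which is normal scatter for the detections.

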